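Find the high lobe of a cam on bench centres

ROBOT

A 6-joint arm with a two-finger parallel gripper is mounted at the origin on the work surface. World frame = base frame: x ahead of the robot, y to its left, z up, the work surface at z = 0. Lengths are in mm, angles in rad, forces in N, time in s.
With the tool pointing down it reaches from about 300 to 775 mm from the base axis. Payload 14.6 kg.
Tool frame: the origin (TCP) lies between the finger pads; the fingertips stand manip.tip_reach ahead of it and the grasp point (between the pads) lies 5 mm behind it (manip.tip_reach is the distance from the TCP to the fingertips, in mm); z points along the fingers, y is the line along which they close (so a half turn about z gives the same grasp; the last joint's range is limited). The gripper opens to 94 mm and grips with 3 to 60 N. Pads are 16 mm wide; open, the fingers measure 119 mm over their backs; the gripper's body (75 mm by 177 mm) begins 78 mm behind the grasp point.
Start: joints at [1.264, 0.3, 1.521, -0, 1.321, -0.067], TCP at [130.628, 534.253, 219.446] pointing down, gripper open.
Joint ranges: [-3.03, 3.03], [-0.79, 2.21], [0.23, 2.52], [-1.04, 4.18], [0, 3.07], [-2.55, 2.55]. Speed limits (rad/s): [2.22, 2.22, 2.57, 3.14, 3.14, 3.14].

INTERFACE

Orientations are given as [roll, pitch, yaw] about the fixed x, y, z axes, in that order (R = Rz(yaw) Ry(pitch) Rx(roll)).
In Python, from cell import manip gives the robot as it stands. The module is installed in compiled form; this text tells all that it offers.
- The arm moves only by the shell command python3 -m creep 'ROWS' [FORCE]. ROWS is JSON, a list of rows, each a list of 3 entries, a list of its own where there are three numbers: the opening, from -1 (shut) to 1 (fully open), then the shift along the tool's x, y, z in cm, then the turn about the tool's z in units of 5 degrees (1.0 is 5 degrees). In form: [[grip, [tx, ty, tz], roll], ...]. A call has 1 to 12 rows; each row is the pose to reach, as a shift and turn from the pose commanded when the call began, along the tool's axes at that moment; what a row does not reach only later rows make up. A row lasts 1/10 s, in which the tool goes at most 50 mm and 8.59 degrees, less where a joint would pass 70% of its speed; a pose out of reach is approached as far as the arm can. A call with a gripper value outside its range is refused whole. The fingers move at their own pace and stop on an object; FORCE is the grip in N (left out, the last holds). Time passes only in rows, so rows that repeat a pose let the fingers close. It gives the time, the measured TCP pose, the force, the opening and the grip force at its end, in the units of the state.
- manip.read_state(): the state, without advancing time (a new reading comes with each control period).
- manip.camera(name): name is "scene" or "top"; returns the picture (480x640x3 uint8, red, green, blue); there is no depth.
- manip.camera_params(name): a dict with "fovy" (degrees; the focal length in pixels is half the picture's height over the tangent of half this angle, whatever the lens; pixels are square), "cx", "cy" (the principal point, pixels), "origin" and "attitude" of the camera in the world. Camera axes: x right, y down, z forward; pixel columns grow to the right and rows downward; lengths in mm; the calibration is good to about 2 mm. A picture is of the moment at which its call begins. camera_params takes no time and is no camera call.
- manip.sign_off(): hands the job in; it is judged then, once.
The state is a dict: "clock": time; "joints": joint angles; "qd": joint speeds; "effort": joint torques, N m; "eef_pos": TCP position; "eef_rot": TCP orientation; "wrist_force": force on the tool from outside, world axes, zero at the start; "moment": the same for the moment, N m; "finger_gap": finger opening in mm; "finger_force": force on a finger pad.
Only numpy, scipy, OpenCV 4.12 (cv2) and the standard library are available. Lean on these libraries where they do the work, as an engineer would, in place of code of your own. Each camera call takes 0.05 s, during which the arm holds its last target. There are 200 camera calls.

TASK

Push the dial gauge's slide fully home so that its sprung plunger bears on the cam held between centres. Then turn the cam with the crank to find the higher of its two lobes, and leave it let go with the tip of that lobe against the plunger, so that the needle rests at the largest reading it ever reaches. Work gently: the stand only sits on rubber feet and must stay where it is, and the other things on the bench are to be left alone.

Things in the scene. Friction and masses are not known exactly. Their poses are not given: they have to be found in the camera images.
- stand: Grey bench-centres stand, 3 kg, loose on rubber feet, base 190 x 110 x 24 mm, plus a 60 mm wide wing for the gauge out to y = +200 mm. Origin: on the table under the spindle; z up, x along the spindle axis, which is 95 mm above the table. Headstock at x -75 to -45 mm, top 117 mm high; cam at x +4 to +16 mm; tailstock at x +64 to +96 mm; crank outside the headstock, at the -x end.
- spindle_axis (a point): Point on the spindle axis about which the middle of the crank pin circles: 95 mm above the table, 142 mm from the stand's origin towards its -x. The spindle turns either way for two whole turns or more, with about 0.06 N m of friction, and stays where it is left. The cam turns with the crank, clamped to it at an angle that differs every time.
- crank_pin (a point): Middle of the crank's handle pin, a black round sleeve that spins freely, 12 mm in diameter, parallel to the stand's x, 40 mm from the spindle axis. It juts 70 mm from the crank arm towards the stand's -x; this point is 23 mm from its free end. It circles in the stand's y-z plane, 55 to 135 mm above the table; pinch it from above (fingers closing along the stand's y) at any angle of the turn.
- push_plate (a point): Middle of the outer (+y of the stand) face of the upright plate on the gauge's slide, 109 mm above the table. The plate is 40 mm wide (along the stand's x), 10 mm thick (along y) and reaches from 42 to 122 mm above the table, with 28 mm of free room between it and the round gauge. Push it towards the stand's -y, or pinch it, to move the slide.
- dial (a point): Centre of the gauge's white dial, 56 mm across, facing up, 103 mm above the table. Moves with the slide.
- gauge_slide (a joint): Position of the gauge's slide in m: 0 = fully home against its solid stop nearest the cam, up to 0.045 drawn back along the stand's +y. It drags with about 5 N and stays where it is left; near home the plunger spring adds up to about 2 N.
- needle (a joint): Angle of the black needle in rad: 0.25 rad per mm that the plunger is pressed in, 0 = plunger free, growing clockwise from above. With the slide home it reads about 0.45 on the round of the cam and rises over its two lobes, 2.4 rad of turn apart; the higher one reads about 0.6 rad more at its tip than the lower, and the reading falls by about 0.1 rad for 0.15 rad of turn either side of a tip.
- screwdriver: Screwdriver lying on the bench, a bystander. Origin: under its middle.
- plug_bin: Clear open bin, 90 x 90 x 70 mm, with wall plugs, a bystander. Origin: under its middle.
- tape_measure: Black tape measure, 70 x 40 x 55 mm, a bystander. Origin: under its middle.

How it is judged (in metres and radians):
On the way, in this order (a step that is already met when the one before it is completed fails the run):
1. the gauge slide is fully home with the stand in place, the higher lobe not yet at the plunger (value of joint gauge_slide below 0.0012 m and value of joint needle below 2 rad), for 0.2 s.
2. the tip of the higher lobe is at the plunger (value of joint gauge_slide below 0.0012 m and value of joint needle above 2.25 rad), for 0.2 s.
At the end, for the whole second after the job is handed in: The gauge slide is home (within 1.2 mm of its solid stop), the needle rests within 0.15 rad of the largest reading the cam can give (the tip of the higher lobe, about 10 degrees of turn either way), and the stand is within 5 mm of where it stood (all of step 2 and linear speed of stand below 0.01 m/s and distance of stand from where it was at the start of the episode below 0.005 m); the robot touches nothing.
It fails at once if the stand is shoved more than 5 mm (distance of stand from where it was at the start of the episode above 0.005 m).
It fails at once if the stand is tipped (angle between stand's own z axis and vertical above 0.06 rad).
It fails at once if a bystander is moved more than 15 mm (distance of any of screwdriver, plug_bin, tape_measure from where it was at the start of the episode above 0.015 m).
It also fails if it takes over 72 s, if anything falls off the work surface, if the arm or the gripper's body presses on something with over 40 N, if the wrist force passes 120 N, or if a joint passes its speed limit or range.

## Working session

There is one attempt and no reset: what is moved stays moved. The work goes in short steps, Python scripts to look and compute and a shell command to move; the robot and the scene stay as the last step left them, time stands still between calls to the robot, and variables do not carry over. Pictures are saved under pics/ and viewed, at most 10 in all, crops included, and the job is handed in when it is done.

```bash
mkdir -p pics
python3 - <<'E'
from cell import manip
import cv2
for n in("scene","top"):
    cv2.imwrite(f"pics/{n}0.png",manip.camera(n)[...,::-1]); print(n,manip.camera_params(n))
print(manip.tip_reach,manip.read_state())
E
```

```text
scene {'fovy': 53.51111505431823, 'cx': 313.9789235530917, 'cy': 232.42616108909655, 'origin': array([937.87032194, 600.76493129, 904.04670634]), 'attitude': array([-2.38745245, -0.00424186,  2.56266572])}
top {'fovy': 46.27104209023891, 'cx': 321.6022897997515, 'cy': 256.8090237451814, 'origin': array([ 317.66841112,  -26.68191037, 1417.72811492]), 'attitude': array([-3.00274594,  0.00512481, -1.59985385])}
14.0 {'clock': 0.1, 'joints': array([ 1.26438414e+00,  3.00415343e-01,  1.52145974e+00,  2.82342386e-05,
        1.32067611e+00, -6.65869392e-02]), 'qd': array([ 0.0002831 , -0.00323863, -0.00209864, -0.00028795, -0.00185976,
        0.00040692]), 'effort': array([ 2.83126261e-03, -5.32632315e+01, -3.53278112e+01,  7.09755393e-02,
        2.35694333e-02, -5.42250609e-05]), 'eef_pos': array([130.57439978, 534.07896343, 218.96823105]), 'eef_rot': array([-3.14063806e+00, -9.10672444e-05,  2.90176036e+00]), 'wrist_force': array([0.19333398, 0.24861676, 0.24128332]), 'moment': array([-0.02805772,  0.00805749, -0.04790539]), 'finger_force': 0.0, 'finger_gap': 94.06520363506728}
```

View pics/scene0.png

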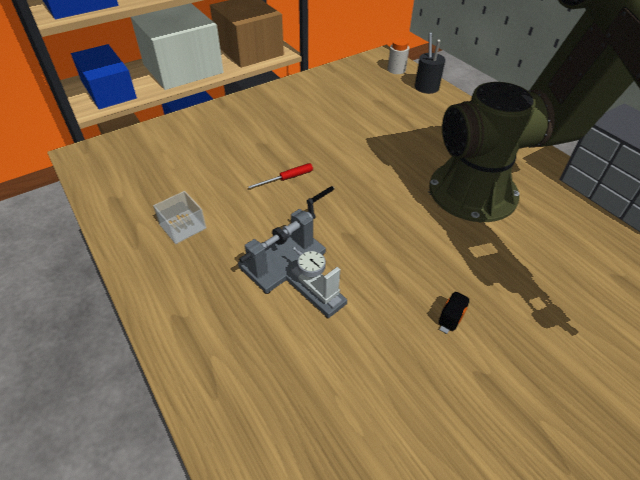

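View pics/top0.png

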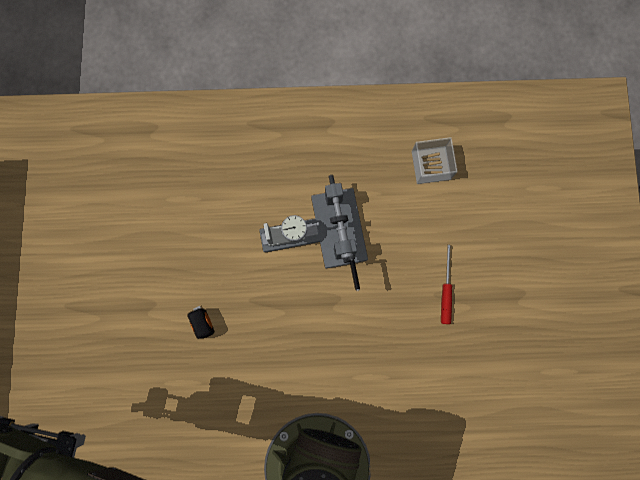

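The scene view shows the stand with its cam near (280,235), dial (312,261), push plate (332,283) and crank pin (320,193). In the top view the dial is at (293,228), the plate about (266,233) and the pin about (355,275). I'll enlarge both.

Run:
```python
import cv2,numpy as np
a=cv2.imread("pics/scene0.png")[175:325,230:360]; b=cv2.imread("pics/top0.png")[170:300,250:400]
f=lambda i,s:cv2.resize(i,None,fx=s,fy=s,interpolation=cv2.INTER_CUBIC)
a=f(a,3);b=f(b,2.66)
h=max(a.shape[0],b.shape[0]); p=lambda i:cv2.copyMakeBorder(i,0,h-i.shape[0],0,0,cv2.BORDER_CONSTANT)
o=np.hstack([p(a),p(b)]);print(a.shape,b.shape,o.shape);cv2.imwrite("pics/z0.png",o)
```

```text
(450, 390, 3) (346, 399, 3) (450, 789, 3)
```

View pics/z0.png

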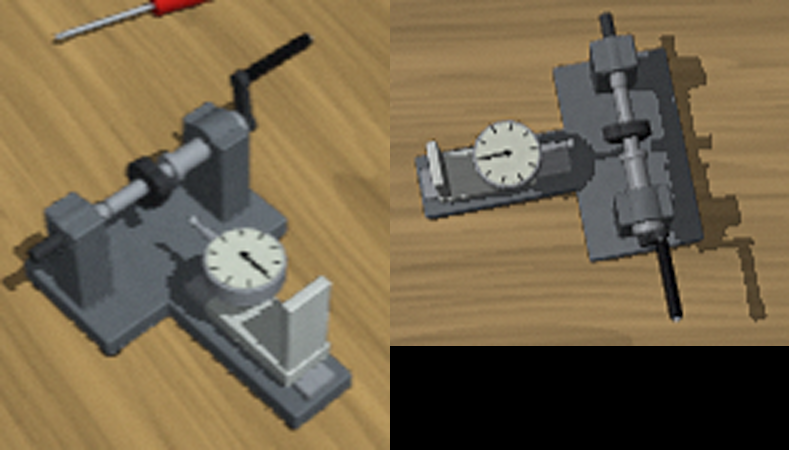

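```bash
cat > h.py <<'E'
import numpy as np
from scipy.spatial.transform import Rotation as R
from scipy.optimize import least_squares
from cell import manip
P={n:manip.camera_params(n) for n in("scene","top")}
def proj(n,X):
    p=P[n]; c=(np.atleast_2d(X)-p["origin"])@R.from_euler("xyz",p["attitude"]).as_matrix()
    f=240/np.tan(np.radians(p["fovy"]/2)); return c[:,:2]/c[:,2:]*f+[p["cx"],p["cy"]]
def tri(s,t): return least_squares(lambda X:np.r_[proj("scene",X)[0]-s,proj("top",X)[0]-t],[450,50,100])
E
python3 - <<'E'
from h import *
s=lambda u,v:np.array([u/3+230,v/3+175]); t=lambda u,v:np.array([(u-390)/2.66+250,v/2.66+170])
for n,a,b in[("dial",s(245,257),t(507,153)),("pin end",s(308,39),t(677,317)),("pin base",s(247,74),t(660,243)),("head top +x+y",s(213,137),t(617,184))]:
    r=tri(a,b);print(n,r.x.round(1),r.cost.round(2))
obs=[("top",t(556,70),(95,55,24)),("top",t(589,259),(-95,55,12)),("top",t(703,241),(-95,-55,24)),("scene",s(110,345),(95,55,12)),
("scene",s(245,257),"d"),("top",t(507,153),"d"),("scene",s(308,39),"e"),("top",t(677,317),"e"),("scene",s(247,74),"b"),("top",t(660,243),"b")]
def W(q,m):
    x,y,w,d,a=q
    if isinstance(m,str): m={"d":(10,d,103),"e":(-165,40*np.cos(a),95+40*np.sin(a)),"b":(-95,40*np.cos(a),95+40*np.sin(a))}[m]
    return R.from_euler("z",w).apply(m)+[x,y,0]
best=min((least_squares(lambda q:np.concatenate([(proj(n,W(q,m))[0]-p) for n,p,m in obs]),[500,-30,.1,110,a],loss="soft_l1") for a in(0,1.5,3,4.5)),key=lambda r:r.cost)
print(best.x,best.cost)
for n,p,m in obs: print(n,m,(proj(n,W(best.x,m))[0]-p).round(1))
x,y,w,d,a=best.x
for nm,m in[("pin",(-142,40*np.cos(a),95+40*np.sin(a))),("axis",(-142,0,95)),("plate outer guess",(10,d+28+28+10,109)),("camc",(10,0,95))]: print(nm,W(best.x,m).round(1))
# plate top corners in both views, on z=122 plane
for n,p in[("top",t(426,141)),("top",t(437,141)),("top",t(444,190)),("top",t(432,195)),("scene",s(287,305)),("scene",s(330,280)),("scene",s(318,276)),]:
    r=least_squares(lambda q:proj(n,[q[0],q[1],122])[0]-p,[500,100]).x
    print("plate",n,R.from_euler("z",-w).apply([r[0]-x,r[1]-y,122]).round(1))
E
```

```text
dial [573.6  39.1 101.1] 0.12
pin end [ 419.3 -105.6  131.6] 0.26
pin base [484.5 -93.9 134.4] 0.0
head top +x+y [539.  -58.4 123.8] 0.01
[ 5.81451247e+02 -7.34800784e+01  1.45893552e-01  1.13116329e+02
 -5.07198206e+02] 6.385237308401063
top (95, 55, 24) [-0.4  0.4]
top (-95, 55, 12) [0.2 3. ]
top (-95, -55, 24) [0.7 1.6]
scene (95, 55, 12) [0.1 0. ]
scene d [-0.6 -0.1]
top d [-0.6 -0.4]
scene e [-0.1 -0.7]
top e [-0.9  0.3]
scene b [-1.4  0.6]
top b [-0.  -1.7]
pin [ 441.9 -100.8  134.4]
axis [441.  -94.1  95. ]
plate outer guess [565.3 105.2 109. ]
camc [591.3 -72.   95. ]
plate top [ 28.1 180.1 122. ]
plate top [ 26.4 170.5 122. ]
plate top [-18.  171.5 122. ]
plate top [-20.5 182.6 122. ]
plate scene [ 26.3 177.7 122. ]
plate scene [-11.3 181.3 122. ]
plate scene [ -7.4 173.1 122. ]
```

```bash
cat >> h.py <<'E'
SX,SY,SW=581.45,-73.5,0.146
def s2w(m): return R.from_euler("z",SW).apply(m)+[SX,SY,0]
def w2s(p): return R.from_euler("z",-SW).apply(np.array(p)-[SX,SY,0])
def go(m):
    s=manip.read_state(); r=R.from_euler("xyz",s["eef_rot"])
    ya=r.as_matrix()[:2,1]; d=(np.arctan2(ya[1],ya[0])-(np.pi/2+SW)+np.pi)%(2*np.pi)-np.pi
    print("shift cm",(r.inv().apply(s2w(m)-s["eef_pos"])/10).round(2),"turn",round(np.degrees(d)/5,2),"at",w2s(s["eef_pos"]).round(1),s["clock"])
E
python3 -c "
from h import *
go((8,220,205))"
```

```text
shift cm [-50.69 -27.62   1.42] turn -4.42 at [-357.7  666.7  219. ] 0.1
```

```bash
python3 -m creep '[[-1,[-50.7,-27.6,1.4],-4.4],[-1,[-50.7,-27.6,1.4],-4.4],[-1,[-50.7,-27.6,1.4],-4.4],[-1,[-50.7,-27.6,1.4],-4.4],[-1,[-50.7,-27.6,1.4],-4.4],[-1,[-50.7,-27.6,1.4],-4.4],[-1,[-50.7,-27.6,1.4],-4.4],[-1,[-50.7,-27.6,1.4],-4.4],[-1,[-50.7,-27.6,1.4],-4.4],[-1,[-50.7,-27.6,1.4],-4.4],[-1,[-50.7,-27.6,1.4],-4.4],[-1,[-50.7,-27.6,1.4],-4.4]]' 10; python3 -c "
from h import *
go((8,220,205)); go((8,220,99))"
```

```text
clock: 1.3
eef_pos: [559.2, 143.3, 204.9]
eef_rot: [-3.141, -0.001, -2.999]
wrist_force: [-0.6, 0.9, 0.1]
finger_gap: 1.7
finger_force: 0.0
shift cm [ 0.15  0.23 -0.01] turn -0.04 at [  9.5 217.7 204.9] 1.3
shift cm [ 0.14  0.23 10.59] turn -0.04 at [  9.5 217.7 204.9] 1.3
```

```bash
python3 -m creep '[[-1,[0,0,3.5],0],[-1,[0,0,7],0],[-1,[0,0,10.6],0],[-1,[0,0,10.6],0],[-1,[0,0,10.6],0]]'; python3 -m creep '[[-1,[0,-0.4,0],0],[-1,[0,-0.8,0],0],[-1,[0,-1.2,0],0],[-1,[0,-1.6,0],0],[-1,[0,-2.0,0],0],[-1,[0,-2.3,0],0],[-1,[0,-2.6,0],0],[-1,[0,-2.8,0],0],[-1,[0,-3.0,0],0],[-1,[0,-3.0,0],0]]'; python3 -c "
from h import *
go((8,220,99))"
```

```text
clock: 1.8
eef_pos: [557.7, 145.8, 100.1]
eef_rot: [-3.142, -0.0, -2.997]
wrist_force: [-1.0, 0.3, 0.8]
finger_gap: 0.6
finger_force: 0.0
clock: 2.8
eef_pos: [561.9, 116.2, 99.5]
eef_rot: [3.141, 0.0, -2.997]
wrist_force: [-0.3, 2.7, -0.3]
finger_gap: 0.8
finger_force: 1.4
shift cm [0.03 2.95 0.05] turn -0.02 at [  8.2 190.5  99.5] 2.8
```

```bash
python3 -m creep '[[-1,[0,-0.2,0],0],[-1,[0,-0.4,0],0],[-1,[0,-0.6,0],0],[-1,[0,-0.8,0],0],[-1,[0,-1.0,0],0],[-1,[0,-1.2,0],0],[-1,[0,-1.4,0],0],[-1,[0,-1.5,0],0]]'
python3 - <<'E'
from h import *; import cv2
go((8,220,99))
cv2.imwrite("pics/top1.png",manip.camera("top")[...,::-1])
a=cv2.imread("pics/top0.png")[170:300,250:400];b=cv2.imread("pics/top1.png")[170:300,250:400]
cv2.imwrite("pics/z1.png",cv2.resize(np.hstack([a,b]),None,fx=2.6,fy=2.6,interpolation=cv2.INTER_CUBIC))
E
```

```text
clock: 3.6
eef_pos: [564.3, 101.5, 99.5]
eef_rot: [3.141, 0.001, -2.997]
wrist_force: [1.6, 4.6, -0.8]
finger_gap: 0.4
finger_force: 2.5
shift cm [0.05 4.44 0.05] turn -0.02 at [  8.4 175.6  99.5] 3.6
```

View pics/z1.png

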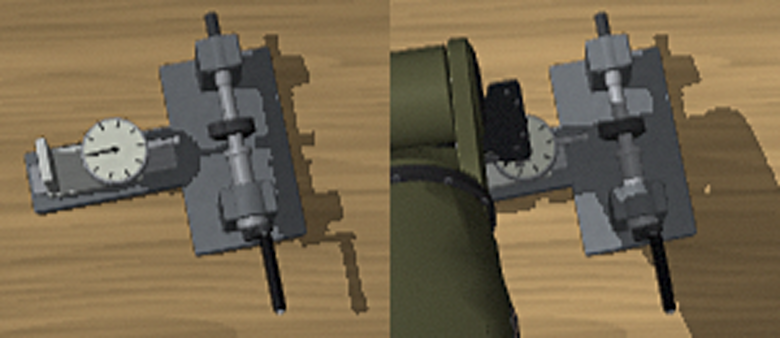

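The dial has moved about 15 mm towards the cam, from (115,150) to (525,147) in the crop, and the stand hasn't moved. The push is reading about 5 N.

```bash
python3 -m creep '[[-1,[0,-0.2,0],0],[-1,[0,-0.4,0],0],[-1,[0,-0.6,0],0],[-1,[0,-0.8,0],0],[-1,[0,-0.9,0],0],[-1,[0,-1.0,0],0]]'; python3 -m creep '[[-1,[0,-0.1,0],0],[-1,[0,-0.2,0],0],[-1,[0,-0.3,0],0],[-1,[0,-0.4,0],0]]';  python3 -c "
from h import *
go((8,220,99))"
```

```text
clock: 4.25
eef_pos: [565.8, 91.6, 99.5]
eef_rot: [3.141, 0.001, -2.997]
wrist_force: [2.2, 4.8, -0.7]
finger_gap: 0.7
finger_force: 2.7
clock: 4.65
eef_pos: [566.4, 88.1, 99.5]
eef_rot: [3.141, 0.001, -2.997]
wrist_force: [2.0, 14.9, -0.7]
finger_gap: 0.3
finger_force: 7.3
shift cm [0.07 5.8  0.06] turn -0.02 at [  8.6 162.   99.5] 4.65
```

```bash
python3 -m creep '[[-1,[0,-0.03,0],0],[-1,[0,-0.03,0],0]]'
```

```text
clock: 4.85
eef_pos: [566.3, 88.1, 99.5]
eef_rot: [3.14, 0.001, -2.997]
wrist_force: [3.0, 9.3, -1.7]
finger_gap: 0.5
finger_force: 5.0
```

```bash
python3 -m creep '[[-1,[0,-0.04,0],0],[-1,[0,-0.04,0],0]]';python3 -m creep '[[-1,[0,-0.04,0],0],[-1,[0,-0.04,0],0]]'
```

```text
clock: 5.05
eef_pos: [566.3, 88.1, 99.5]
eef_rot: [3.14, 0.001, -2.997]
wrist_force: [1.9, 13.9, -0.8]
finger_gap: 0.5
finger_force: 6.4
clock: 5.25
eef_pos: [566.3, 88.1, 99.5]
eef_rot: [3.139, 0.001, -2.996]
wrist_force: [2.2, 16.5, -1.2]
finger_gap: 0.7
finger_force: 7.7
```

Solid stop: the force rises with no further travel. I'll back off, rise, and move above the crank pin.

```bash
python3 -m creep '[[-1,[0,0.3,0],0],[-1,[0,1.5,0],0],[-1,[0,3,0],0],[-1,[0,3,-4],0],[-1,[0,3,-8],0],[-1,[0,3,-11],0],[-1,[0,3,-11],0]]'; python3 -c "
from h import *
go((-142,-6.7,190))"
```

```text
clock: 5.95
eef_pos: [563.1, 117.1, 213.9]
eef_rot: [-3.141, 0.007, -2.997]
wrist_force: [0.9, -0.3, 0.1]
finger_gap: 0.4
finger_force: 0.0
shift cm [ 15.15 -19.81   2.29] turn -0.01 at [  9.6 191.2 213.9] 5.95
```

```bash
python3 -m creep '[[-0.3,[15.1,-19.8,2],0],[-0.3,[15.1,-19.8,2],0],[-0.3,[15.1,-19.8,2],0],[-0.3,[15.1,-19.8,2],0],[-0.3,[15.1,-19.8,2],0],[-0.3,[15.1,-19.8,2],0],[-0.3,[15.1,-19.8,2],0],[-0.3,[15.1,-19.8,2],0]]'
python3 - <<'E'
from h import *; import cv2
go((-142,-6.7,129))
T=manip.camera("top")[...,::-1];S=manip.camera("scene")[...,::-1]
cv2.imwrite("pics/top2.png",T);cv2.imwrite("pics/scene2.png",S)
f=lambda i,s:cv2.resize(i,None,fx=s,fy=s,interpolation=cv2.INTER_CUBIC)
o=np.hstack([f(S[175:325,230:360],3),f(T[165:315,260:390],3)]);cv2.imwrite("pics/z2.png",o)
E
```

```text
clock: 6.75
eef_pos: [441.3, -100.7, 189.2]
eef_rot: [3.141, -0.0, -2.996]
wrist_force: [0.8, 0.4, 0.8]
finger_gap: 33.3
finger_force: 0.0
shift cm [-0.06 -0.01  6.02] turn -0.01 at [-142.6   -6.6  189.2] 6.75
```

View pics/z2.png

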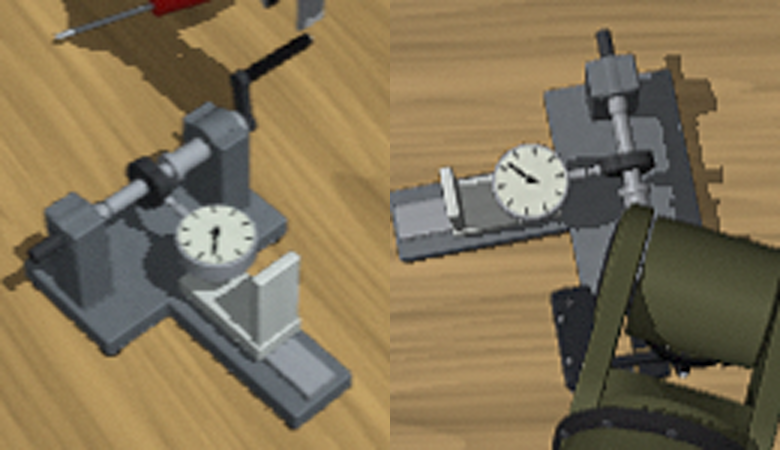

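```bash
cat >> h.py <<'E'
import cv2
def needle(img,n,cy=85,dbg=None):
    g=np.linspace(-40,40,321); X,Y=np.meshgrid(g,g)  # stand x right, y down rows
    uv=proj(n,s2w(np.c_[X.ravel()+10,Y.ravel()+cy,0*X.ravel()+103])).astype(np.float32).reshape(321,321,2)
    p=cv2.remap(np.ascontiguousarray(img),uv,None,cv2.INTER_CUBIC)
    v=p.min(2); m=((v>140)&(p.max(2)-v<60)).astype(np.uint8)
    m=cv2.morphologyEx(m,cv2.MORPH_OPEN,np.ones((25,25)))
    k,_,st,c=cv2.connectedComponentsWithStats(m)
    j=min((i for i in range(1,k) if st[i,4]>8000),key=lambda i:np.hypot(*(c[i]-160)),default=None)
    if j is None: return None
    (a,b),rad=cv2.minEnclosingCircle(np.argwhere(m*0+(cv2.connectedComponents(m)[1]==j))[:,::-1].astype(np.float32))
    dx,dy=X-g[0]-a*.25,Y-g[0]-b*.25; r=np.hypot(dx,dy)
    w=np.clip(np.median(v[r<20])*.8-v,0,None)*((r>4)&(r<18))
    t=np.arctan2((w*dx*1).sum(),(w*dy).sum())  # from +y towards +x = clockwise from above
    if dbg: cv2.imwrite(dbg,p)
    return round(t,3),round(rad*.25,1),round(a*.25-40+10,1),round(b*.25-40+cy,1)
def look():
    for n in("top","scene"): print(n,needle(manip.camera(n)[...,::-1],n),end=" ")
    print(manip.read_state()["clock"])
E
python3 - <<'E'
from h import *
for n in("top","scene"):
  for i,cy in((0,113),(2,85)): print(n,i,needle(cv2.imread(f"pics/{n}{i}.png"),n,cy))
E
```

```text
top 0 (np.float64(-0.003), 29.5, 9.5, 113.2)
top 2 (np.float64(1.001), 30.2, 9.9, 82.5)
scene 0 (np.float64(-0.365), 30.1, 10.3, 114.1)
scene 2 (np.float64(0.923), 30.3, 11.6, 82.9)
```

```bash
python3 -m creep '[[-0.3,[0,0,3],0],[-0.3,[0,0,6],0],[-0.3,[0,0,6],0]]';  python3 -m creep '[[-0.9,[0,0,0],0],[-0.9,[0,0,0],0],[-0.9,[0,0,0],0],[-0.9,[0,0,0],0]]' 8; python3 -c "
from h import *
go((-142,-6.7,129)); look()"
```

```text
clock: 7.15
eef_pos: [439.7, -100.3, 126.5]
eef_rot: [3.139, -0.005, -2.996]
wrist_force: [-1.1, 0.9, 0.9]
finger_gap: 32.9
finger_force: 0.0
clock: 7.55
eef_pos: [441.5, -101.8, 130.5]
eef_rot: [-3.141, 0.002, -2.997]
wrist_force: [0.1, -0.8, 3.7]
finger_gap: 11.8
finger_force: 8.0
shift cm [-0.06  0.1   0.15] turn -0.02 at [-142.6   -7.7  130.5] 7.55
top (np.float64(0.993), 30.3, 9.9, 82.6) scene (np.float64(0.823), 30.6, 11.9, 82.9) 7.65
```

```bash
cat >> h.py <<'E'
def tab(a0,das):
    for d in das:
        a=a0+d; print(f"{d:+.2f}: [0,{4*(np.cos(a)-np.cos(a0)):.2f},{-4*(np.sin(a)-np.sin(a0)):.2f}]")
def ang(a_guess=None):
    s=w2s(manip.read_state()["eef_pos"]); print("pin y,z",s.round(1), "f",R.from_euler('z',-SW).apply(manip.read_state()["wrist_force"]).round(1))
E
python3 -c "
from h import *
tab(1.764,-np.arange(1,13)*.1); tab(1.764,np.arange(1,13)*.1)"
```

```text
-0.10: [0,0.40,-0.06]
-0.20: [0,0.80,-0.07]
-0.30: [0,1.19,-0.05]
-0.40: [0,1.59,0.01]
-0.50: [0,1.98,0.11]
-0.60: [0,2.35,0.25]
-0.70: [0,2.71,0.43]
-0.80: [0,3.05,0.64]
-0.90: [0,3.37,0.88]
-1.00: [0,3.66,1.16]
-1.10: [0,3.92,1.46]
-1.20: [0,4.15,1.79]
+0.10: [0,-0.39,0.10]
+0.20: [0,-0.76,0.23]
+0.30: [0,-1.13,0.40]
+0.40: [0,-1.47,0.61]
+0.50: [0,-1.79,0.85]
+0.60: [0,-2.08,1.12]
+0.70: [0,-2.35,1.42]
+0.80: [0,-2.58,1.74]
+0.90: [0,-2.78,2.09]
+1.00: [0,-2.95,2.45]
+1.10: [0,-3.08,2.83]
+1.20: [0,-3.17,3.22]
```

```bash
python3 -m creep '[[-0.9,[0,0.40,-0.06],0],[-0.9,[0,0.80,-0.07],0],[-0.9,[0,1.19,-0.05],0],[-0.9,[0,1.19,-0.05],0]]'; python3 -c "
from h import *
ang();look()"; python3 -m creep '[[-0.9,[0,0.40,0.06],0],[-0.9,[0,0.79,0.16],0],[-0.9,[0,1.16,0.30],0],[-0.9,[0,1.16,0.30],0]]'; python3 -c "
from h import *
ang();look()"
```

```text
clock: 8.05
eef_pos: [439.4, -89.4, 130.2]
eef_rot: [3.142, 0.001, -2.997]
wrist_force: [2.6, 1.9, 4.5]
finger_gap: 11.4
finger_force: 8.0
pin y,z [-142.9    4.9  130.2] f [2.9 1.5 4.5]
top (np.float64(1.802), 30.3, 9.9, 82.6) scene (np.float64(2.106), 30.3, 11.5, 83.0) 8.15
clock: 8.55
eef_pos: [437.5, -77.9, 126.6]
eef_rot: [3.141, 0.0, -2.997]
wrist_force: [4.7, 3.8, 0.1]
finger_gap: 11.5
finger_force: 8.0
pin y,z [-143.    16.6  126.6] f [5.2 3.  0.1]
top (np.float64(2.009), 30.3, 9.9, 82.6) scene (np.float64(2.404), 30.6, 12.0, 82.9) 8.65
```

```bash
python3 -c "
from h import *
tab(1.164,[-.1,-.2]);tab(0.964,[-.1,-.2])"; python3 -m creep '[[-0.9,[-0.03,0.35,0.18],0],[-0.9,[-0.05,0.70,0.39],0],[-0.9,[-0.05,0.70,0.39],0]]'; python3 -c "
from h import *
ang();look()"
```

```text
-0.10: [0,0.36,0.18]
-0.20: [0,0.70,0.39]
-0.10: [0,0.32,0.24]
-0.20: [0,0.61,0.52]
clock: 8.95
eef_pos: [436.6, -71.0, 122.4]
eef_rot: [3.141, -0.001, -2.997]
wrist_force: [1.5, 0.8, -3.9]
finger_gap: 11.5
finger_force: 8.0
pin y,z [-143.    23.5  122.4] f [ 1.6  0.6 -3.9]
top (np.float64(1.761), 30.2, 9.9, 82.5) scene (np.float64(2.046), 30.5, 11.8, 82.8) 9.05
```

```bash
python3 -c "
from h import *
tab(.964,-np.arange(1,7)*.1);tab(.364,-np.arange(1,7)*.1);tab(-.236,-np.arange(1,7)*.1)"
```

```text
-0.10: [0,0.32,0.24]
-0.20: [0,0.61,0.52]
-0.30: [0,0.87,0.82]
-0.40: [0,1.10,1.15]
-0.50: [0,1.30,1.50]
-0.60: [0,1.46,1.86]
-0.10: [0,0.12,0.38]
-0.20: [0,0.21,0.77]
-0.30: [0,0.25,1.17]
-0.40: [0,0.26,1.57]
-0.50: [0,0.23,1.97]
-0.60: [0,0.15,2.36]
-0.10: [0,-0.11,0.38]
-0.20: [0,-0.26,0.75]
-0.30: [0,-0.45,1.11]
-0.40: [0,-0.67,1.44]
-0.50: [0,-0.92,1.75]
-0.60: [0,-1.21,2.03]
```

```bash
python3 -m creep '[[-0.9,[-0.01,0.32,0.24],0],[-0.9,[-0.01,0.61,0.52],0],[-0.9,[-0.02,0.87,0.82],0],[-0.9,[-0.02,1.10,1.15],0],[-0.9,[-0.03,1.30,1.50],0],[-0.9,[-0.03,1.46,1.86],0],[-0.9,[-0.03,1.46,1.86],0]]'; python3 -c "
from h import *
ang();look()"
```

```text
clock: 9.75
eef_pos: [434.6, -57.4, 103.7]
eef_rot: [-3.141, -0.002, -2.997]
wrist_force: [-1.7, -9.5, -5.1]
finger_gap: 11.7
finger_force: 8.0
pin y,z [-142.9   37.3  103.7] f [-3.1 -9.2 -5.1]
top (np.float64(0.463), 30.1, 9.9, 82.5) scene (np.float64(-0.108), 30.4, 11.9, 83.0) 9.85
```

```bash
python3 -m creep '[[-0.9,[0,0.02,0.38],0],[-0.9,[0,0.11,0.77],0],[-0.9,[0,0.13,1.17],0],[-0.9,[0,0.13,1.57],0],[-0.9,[0,0.09,1.97],0],[-0.9,[0,0.0,2.36],0],[-0.9,[0,0,2.36],0]]'; python3 -c "
from h import *
ang();look()"
```

```text
clock: 10.55
eef_pos: [434.6, -57.3, 80.3]
eef_rot: [-3.141, -0.002, -2.997]
wrist_force: [-4.5, -6.2, 0.2]
finger_gap: 11.5
finger_force: 8.0
pin y,z [-143.    37.4   80.3] f [-5.4 -5.4  0.2]
top (np.float64(0.463), 30.1, 10.0, 82.5) scene (np.float64(-0.042), 30.5, 11.7, 83.1) 10.65
```

```bash
python3 -m creep '[[-0.9,[0.04,-0.15,0.38],0],[-0.9,[0.05,-0.31,0.75],0],[-0.9,[0.05,-0.50,1.11],0],[-0.9,[0.05,-0.71,1.44],0],[-0.9,[0.05,-0.96,1.75],0],[-0.9,[0.05,-1.23,2.03],0],[-0.9,[0.05,-1.23,2.03],0]]'; python3 -c "
from h import *
ang();look();tab(-.836,-np.arange(1,7)*.1)"
```

```text
clock: 11.35
eef_pos: [436.6, -69.7, 60.4]
eef_rot: [-3.141, -0.0, -2.998]
wrist_force: [-3.9, -7.2, 3.7]
finger_gap: 11.6
finger_force: 8.0
pin y,z [-142.8   24.8   60.4] f [-4.9 -6.5  3.7]
top (np.float64(0.463), 30.1, 10.0, 82.5) scene (np.float64(0.08), 30.4, 11.4, 83.1) 11.45
-0.10: [0,-0.31,0.25]
-0.20: [0,-0.64,0.47]
-0.30: [0,-1.00,0.66]
-0.40: [0,-1.37,0.81]
-0.50: [0,-1.75,0.92]
-0.60: [0,-2.14,1.00]
```

```bash
python3 -m creep '[[-0.9,[0.03,-0.36,0.24],0],[-0.9,[0.05,-0.69,0.45],0],[-0.9,[0.05,-1.04,0.64],0],[-0.9,[0.05,-1.40,0.79],0],[-0.9,[0.05,-1.77,0.90],0],[-0.9,[0.05,-2.15,0.98],0],[-0.9,[0.05,-2.15,0.98],0]]'; python3 -c "
from h import *
ang();look();tab(-1.436,-np.arange(1,7)*.1);tab(-2.036,-np.arange(1,9)*.1)"
```

```text
clock: 12.15
eef_pos: [439.8, -91.1, 51.0]
eef_rot: [-3.141, 0.002, -2.998]
wrist_force: [0.3, -2.1, 5.9]
finger_gap: 11.5
finger_force: 8.0
pin y,z [-142.7    3.2   51. ] f [ 0.  -2.1  5.9]
top (np.float64(0.534), 30.2, 10.0, 82.6) scene (np.float64(0.043), 30.3, 11.7, 82.9) 12.25
-0.10: [0,-0.40,0.03]
-0.20: [0,-0.80,0.03]
-0.30: [0,-1.20,-0.02]
-0.40: [0,-1.59,-0.10]
-0.50: [0,-1.97,-0.23]
-0.60: [0,-2.33,-0.39]
-0.10: [0,-0.35,-0.20]
-0.20: [0,-0.67,-0.43]
-0.30: [0,-0.98,-0.69]
-0.40: [0,-1.25,-0.98]
-0.50: [0,-1.49,-1.30]
-0.60: [0,-1.71,-1.64]
-0.70: [0,-1.88,-2.00]
-0.80: [0,-2.02,-2.37]
```

```bash
python3 -m creep '[[-0.9,[0.01,-0.40,0.02],0],[-0.9,[0.01,-0.80,0.01],0],[-0.9,[0.02,-1.20,-0.05],0],[-0.9,[0.02,-1.59,-0.13],0],[-0.9,[0.02,-1.97,-0.26],0],[-0.9,[0.02,-2.33,-0.42],0],[-0.9,[0.02,-2.33,-0.42],0]]'; python3 -c "
from h import *
ang();look()"
```

```text
clock: 12.95
eef_pos: [443.3, -113.8, 55.3]
eef_rot: [-3.141, 0.002, -2.998]
wrist_force: [4.6, 2.4, 4.4]
finger_gap: 11.9
finger_force: 8.0
pin y,z [-142.6  -19.8   55.3] f [4.9 1.7 4.4]
top (np.float64(0.758), 30.3, 10.0, 82.5) scene (np.float64(0.473), 30.3, 11.6, 82.9) 13.05
```

```bash
python3 -m creep '[[-0.9,[-0.04,-0.35,-0.20],0],[-0.9,[-0.05,-0.67,-0.43],0],[-0.9,[-0.05,-0.98,-0.69],0],[-0.9,[-0.05,-1.25,-0.98],0],[-0.9,[-0.05,-1.25,-0.98],0]]'; python3 -c "
from h import *
ang();look();tab(-2.436,-np.arange(1,9)*.1)"
```

```text
clock: 13.55
eef_pos: [445.2, -125.9, 64.9]
eef_rot: [3.141, 0.002, -2.998]
wrist_force: [4.5, 3.7, 2.7]
finger_gap: 11.6
finger_force: 8.0
pin y,z [-142.4  -32.    64.9] f [5.  3.1 2.7]
top (np.float64(2.184), 30.3, 9.9, 82.5) scene (np.float64(2.602), 30.5, 11.9, 82.8) 13.65
-0.10: [0,-0.24,-0.32]
-0.20: [0,-0.45,-0.66]
-0.30: [0,-0.63,-1.02]
-0.40: [0,-0.77,-1.39]
-0.50: [0,-0.87,-1.78]
-0.60: [0,-0.93,-2.17]
-0.70: [0,-0.96,-2.57]
-0.80: [0,-0.94,-2.97]
```

Already above the first lobe's 2.0, so this is the higher one. I'll go to its tip in 0.1 rad steps.

```bash
L='from h import *
ang();look()'; python3 -m creep '[[-0.9,[-0.03,-0.24,-0.32],0],[-0.9,[-0.03,-0.24,-0.32],0],[-0.9,[-0.03,-0.24,-0.32],0]]'; python3 -c "$L"; python3 -m creep '[[-0.9,[-0.02,-0.21,-0.34],0],[-0.9,[-0.02,-0.21,-0.34],0],[-0.9,[-0.02,-0.21,-0.34],0]]'; python3 -c "$L";python3 -m creep '[[-0.9,[0,-0.18,-0.36],0],[-0.9,[0,-0.18,-0.36],0],[-0.9,[0,-0.18,-0.36],0]]'; python3 -c "$L";python3 -m creep '[[-0.9,[0,-0.14,-0.37],0],[-0.9,[0,-0.14,-0.37],0],[-0.9,[0,-0.14,-0.37],0]]'; python3 -c "$L"
```

```text
clock: 13.95
eef_pos: [445.6, -128.2, 68.0]
eef_rot: [3.142, 0.001, -2.998]
wrist_force: [3.9, 3.6, 3.1]
finger_gap: 11.8
finger_force: 8.0
pin y,z [-142.3  -34.3   68. ] f [4.4 3.  3.1]
top (np.float64(2.328), 30.2, 9.7, 82.6) scene (np.float64(2.809), 30.6, 11.8, 83.1) 14.05
clock: 14.35
eef_pos: [445.9, -130.2, 71.3]
eef_rot: [-3.142, 0.001, -2.998]
wrist_force: [4.7, 4.9, 2.3]
finger_gap: 11.5
finger_force: 8.0
pin y,z [-142.3  -36.4   71.3] f [5.4 4.2 2.3]
top (np.float64(2.435), 30.3, 9.9, 82.5) scene (np.float64(2.894), 30.5, 11.8, 83.0) 14.45
clock: 14.75
eef_pos: [446.2, -132.0, 75.0]
eef_rot: [-3.142, 0.001, -2.998]
wrist_force: [3.7, 3.9, 1.8]
finger_gap: 11.4
finger_force: 8.0
pin y,z [-142.3  -38.2   75. ] f [4.2 3.3 1.8]
top (np.float64(2.471), 30.3, 9.9, 82.5) scene (np.float64(2.835), 30.4, 11.1, 83.1) 14.85
clock: 15.15
eef_pos: [446.4, -133.4, 78.7]
eef_rot: [-3.141, 0.001, -2.997]
wrist_force: [4.3, 2.8, 2.1]
finger_gap: 11.7
finger_force: 8.0
pin y,z [-142.3  -39.6   78.7] f [4.6 2.1 2.1]
top (np.float64(2.428), 30.3, 9.9, 82.6) scene (np.float64(2.85), 30.4, 11.3, 83.2) 15.25
```

```bash
L='from h import *
ang();look()'; python3 -m creep '[[-0.9,[-0.03,0.14,0.37],0],[-0.9,[-0.03,0.14,0.37],0],[-0.9,[-0.03,0.14,0.37],0]]'; python3 -c "$L"; python3 -m creep '[[-0.7,[0,0,0],0],[-0.5,[0,0,0],0],[-0.3,[0,0,0],0],[-0.3,[0,0,0],0],[-0.3,[0,0,0],0]]'; python3 -c "$L"
```

```text
clock: 15.55
eef_pos: [446.2, -131.7, 74.4]
eef_rot: [3.141, -0.0, -2.997]
wrist_force: [5.2, 3.3, -1.8]
finger_gap: 11.6
finger_force: 8.0
pin y,z [-142.3  -37.9   74.4] f [ 5.6  2.5 -1.8]
top (np.float64(2.485), 30.2, 10.0, 82.6) scene (np.float64(2.887), 30.4, 11.7, 83.0) 15.65
clock: 16.15
eef_pos: [446.1, -132.1, 74.9]
eef_rot: [-3.142, -0.0, -2.997]
wrist_force: [-0.4, 0.1, -0.2]
finger_gap: 33.0
finger_force: 0.0
pin y,z [-142.4  -38.3   74.9] f [-0.4  0.2 -0.2]
top (np.float64(2.496), 30.2, 10.0, 82.6) scene (np.float64(2.919), 30.7, 11.6, 83.1) 16.25
```

Released with the needle at about 2.49, its peak. Now I'll rise straight up and check.

```bash
python3 -m creep '[[-0.3,[0,0,-2],0],[-0.3,[0,0,-5],0],[-0.3,[0,0,-9],0],[-0.3,[0,0,-13],0],[-0.3,[5,0,-15],0],[-0.3,[5,0,-15],0],[-0.3,[5,0,-15],0]]'
python3 - <<'E'
from h import *
ang()
T=manip.camera("top")[...,::-1];S=manip.camera("scene")[...,::-1]
print(needle(T,"top"),needle(S,"scene"))
f=lambda i,s:cv2.resize(i,None,fx=s,fy=s,interpolation=cv2.INTER_CUBIC)
cv2.imwrite("pics/z3.png",np.hstack([f(S[175:325,230:360],3),f(T[165:315,260:390],3)]))
# stand motion since the start: correlate a tailstock patch
for n,I,(a,b,c,d) in(("top",T,(176,200,312,350)),("scene",S,(235,295,238,280))):
    o=cv2.imread(f"pics/{n}0.png")[a:b,c:d]
    print(n,cv2.phaseCorrelate(np.float32(cv2.cvtColor(o,6)),np.float32(cv2.cvtColor(np.ascontiguousarray(I[a:b,c:d]),6))))
E
```

```text
clock: 16.95
eef_pos: [396.5, -139.4, 225.5]
eef_rot: [-3.141, 0.002, -2.998]
wrist_force: [-0.3, -0.1, -1.0]
finger_gap: 32.9
finger_force: 0.0
pin y,z [-192.5  -38.3  225.5] f [-0.3 -0.1 -1. ]
(np.float64(2.476), 30.0, 9.9, 82.5) (np.float64(2.887), 30.2, 11.5, 82.9)
top ((-0.022104784008472933, -0.01731916639636033), 1.0150490769495566)
scene ((0.4185898236532779, -0.08645943598515515), 0.9422828986909655)
```

View pics/z3.png

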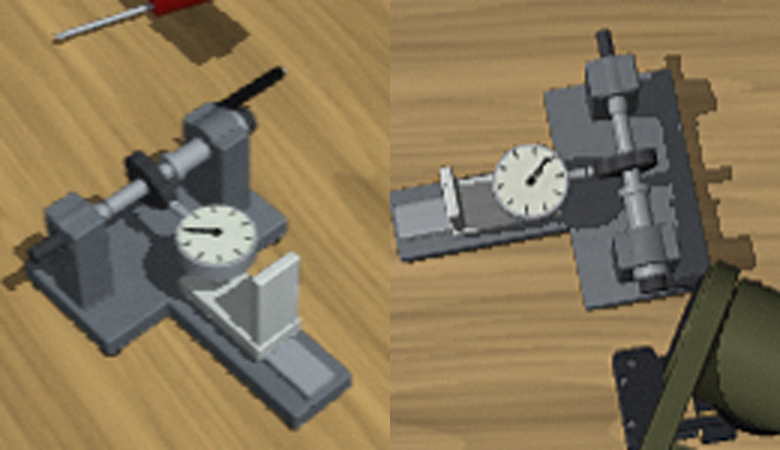

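The slide is still home (dial at (530,180) in the top crop). The needle rests at about 2.48, the stand hasn't moved and the gripper is clear.

```bash
python3 -c "
from cell import manip
print(manip.sign_off())"
```

```text
the job is handed in; nothing more can be done
None
```

I handed the job in at about 17 s, with the slide home against its stop, the higher lobe's tip at the plunger (needle about 2.48 rad; the lower lobe peaked near 2.0), the pin let go, and no measurable shift of the stand; the hand-in returned no verdict.

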